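Shut and latch the stock pen's gate

TASK

The gate of the steel stock pen is standing open, held off by a hinged stop lever that lies down across its path. Flick the stop lever right up out of the way, swing the gate shut without slamming it, lifting its thumb-latch bar over the striker, and let the bar drop fully into the catch so the gate is locked. Leave the fittings and other loose stock where they stand.

Things in the scene. Friction and masses are not known exactly. Their poses are not given: they have to be found in the camera images.
- pen: (Sizes in mm.) Fixed open-topped box of blue sheet steel (inside 170 deep, 250 wide, walls to 140 high) on a dark base plate 6 thick that reaches 220 in front of it. Origin: on the gate's upright hinge axis, at table height; +x points into the pen, square to the shut gate; +y from the hinge to the latch post (30 x 26, 150 high, centre y +229, front face x -2). The gate is on the robot's side.
- gate (a joint): Gate opening, rad: 0 shut (end stop), grows to 1.5 as it swings out, anticlockwise from above. At angle a it lies along (-sin a, cos a) in the pen's x, y. Steel frame 10 thick, 10 to 202 from the hinge axis, underside 30, top 145 above the table. Stiff hinge (0.12 N m): stays where left. With the stop lever down it cannot come below about 0.56.
- latch (a joint): Angle of the thumb-latch bar, rad: 0 level, its lowest, where it rests by its own weight with the gate open or shut; grows to 0.5 as the tip is raised. It turns freely about a level axis square to the gate, 60 from the hinge axis and 130 above the table, on the gate's outer face, and falls when let go.
- latch_tab (a point): Grip point of the thumb tab that stands up from the latch bar: 10 thick (square to the gate) x 26 along the bar, top 190 above the table, 45 above the gate's top. With the bar level the point is 170 from the hinge axis, 14 outside the gate's middle plane, 172 above the table (110 along, 42 above the bar's pivot). Its y axis runs along the bar, x square to the gate.
- latch_tip (a point): Point on the bar's centre line that comes to lie in the catch, 229 from the hinge axis, 130 high when level. Bar: aluminium, 8 thick, 16 high, from 45 to 250 from the hinge axis, its middle plane 14 outside the gate's. It meets the striker at a gate angle of about 0.12 unless raised over 0.11 rad (0.2 gives good room). With the gate at 0.03 or less it is behind the striker and drops to 0.
- striker (a point): Middle of the top edge of the striker, a fixed upright steel lip 8 thick (along the pen's x), 20 wide, in front of the latch post; its top is 140 above the table, at x -30, y +229 in the pen's frame. The catch is the 24 wide gap between the lip and the latch post.
- stop (a joint): Angle of the stop lever, rad: 0 lies level, pointing at the hinge axis across the gate's path (the start is within 0.15 of it); grows as its nose is lifted; end stop at 1.7, just past upright (1.57). Friction (about 0.09 N m) holds it wherever it is left.
- stop_pivot (a point): Pivot of the stop lever between two upright cheeks (tops 77 above the table) on the base plate: 300 from the gate's hinge axis in the direction of gate angle 0.5, 60 above the table. Its +y axis points level away from the hinge axis (the lever lies to -y when down), its x axis is the pivot's axis.
- stop_grip (a point): Where to take the stop lever: on its centre line 85 from the pivot. Lever: plain aluminium bar 16 wide (along the pivot axis), 14 thick, reaching 120 from the pivot; when down its middle is 60 above the table.
- carton: Cardboard carton 60 x 90 x 75 high standing in the pen; bystander. Origin: middle of its underside.
- valve: Brass valve body, 48 across, 62 high, standing in the pen; bystander. Origin: middle of its underside.
- coupling: Grey plastic pipe coupling, 50 across, 50 high, standing in the pen; bystander. Origin: middle of its underside.
- union: Brass ring, 44 across, 28 high, on the base plate outside the latch post; bystander. Origin: middle of its underside.
- tin: Closed tin with a paper label, 70 across, 90 high, on the table beside the gate's hinge; bystander. Origin: middle of its underside.
- spanner: Steel spanner 190 long lying on the table to the left; bystander.
- tape: White tape roll, 90 across, 25 high, lying on the table to the right; bystander. Origin: middle of its underside.

How it is judged:
On the way, in this order (a step that is already met when the one before it is completed fails the run):
1. the stop lever has been flicked up (past 1.3 rad) while the gate is still open (value of joint stop above 1.3 rad and value of joint gate above 0.4 rad), for 0.2 s.
2. the latch bar is raised (over 0.08 rad) with the gate nearly shut (under 0.1 rad), so that it passes over the striker (value of joint latch above 0.08 rad and value of joint gate below 0.1 rad).
At the end, for the whole second after the job is handed in: The gate is shut (under 0.06 rad), its latch bar lies level in the catch behind the striker (under 0.03 rad), the stop lever is up (over 1.3 rad), and gate and bar are at rest (value of joint gate below 0.06 rad and value of joint latch below 0.03 rad and value of joint stop above 1.3 rad and not (velocity of joint gate above 0.05 rad/s) and not (velocity of joint gate below -0.05 rad/s) and not (velocity of joint latch above 0.05 rad/s) and not (velocity of joint latch below -0.05 rad/s)); the robot touches nothing.
It fails at once if the gate is slammed (swings shut faster than 3 rad/s) (velocity of joint gate below -3 rad/s).
It fails at once if a bystander is moved by more than 30 mm (distance of any of carton, valve, coupling, union, tin, spanner, tape from where it was at the start of the episode above 0.03 m).
It also fails if it takes over 51 s, if anything falls off the work surface, if the arm or the gripper's body presses on something with over 40 N, if the wrist force passes 120 N, or if a joint passes its speed limit or range.

ROBOT

A 7-joint arm with a two-finger parallel gripper is mounted at the origin on the work surface. World frame = base frame: x ahead of the robot, y to its left, z up, the work surface at z = 0. Lengths are in m, angles in rad, forces in N, time in s.
With the tool pointing down it reaches from about 0.4 to 0.85 m from the base axis. Payload 6.9 kg.
Tool frame: the origin (TCP) lies midway between the tips of the shut fingers; the grasp point (between the pads) lies 19 mm behind it; z points along the fingers, y is the line along which they close (so a half turn about z gives the same grasp; the last joint's range is limited). The gripper opens to 85 mm and grips with 20 to 120 N. Pads are 22 mm wide; open, the fingers measure 114 mm over their backs; the gripper's body (76 mm by 85 mm) begins 54 mm behind the grasp point. The pads swing forward as they close: fully open they stand 13 mm farther back than shut.
Start: joints at [-1.232, 0.507, -0.238, 1.5, 0.126, 1.149, -0.155], TCP at [0.144, 0.608, 0.231] pointing down, gripper open.
Joint ranges: [-3.08, 3.08], [-0.24, 2.05], [-1.43, 1.35], [0, 2.5], [-1.52, 4.66], [0.17, 1.96], [-2.89, 2.89]. Speed limits (rad/s): [2.39, 2.39, 3.14, 3.14, 3.14, 3.14, 3.14].

INTERFACE

Orientations are given as a 3x3 rotation matrix whose columns are the frame's x, y, z axes.
In Python, from cell import env, imaging, sign_off gives the robot as it stands.
- The arm moves only by the tool send_rows, never from a script. Its argument "targets" is a list of rows, each a list of 3 entries, a list of its own where there are three numbers: the shift along the tool's x, y, z in mm, then the turn, a rotation vector about the tool's x, y, z in rad, then the gripper's target within -1 to 1 (shut at 1, half-way at 0, fully open at -1). In form: [[[dx, dy, dz], [rx, ry, rz], hand], ...]. A call has 1 to 10 rows; each row is the pose to reach, as a shift and turn from the pose commanded when the call began, along the tool's axes at that moment; what a row does not reach only later rows make up. A row lasts 1/8 s, in which the tool goes at most 62.5 mm and 10.7 degrees, less where a joint would pass 70% of its speed; a pose out of reach is approached as far as the arm can. A call with a gripper value outside its range is refused whole. The fingers move at their own pace and stop on an object; "squeeze" is the grip in N (left out, the last holds). Time passes only in rows, so rows that repeat a pose let the fingers close. It gives the time, the measured TCP pose, the force, the opening and the grip force at its end, in the units of the state.
- env.get_obs(): the state, without advancing time (a new reading comes with each control period).
- imaging.get_image(name): name is "scene" or "top"; returns the picture (384x512x3 uint8, red, green, blue); there is no depth.
- imaging.get_calibration(name): a dict with "vertical_fov" (degrees; the focal length in pixels is half the picture's height over the tangent of half this angle, whatever the lens; pixels are square), "cx", "cy" (the principal point, pixels), "extrinsics" (4x4, takes a point from world to camera coordinates). Camera axes: x right, y up, looking along -z (the intrinsics and any distortion apply to the point x, -y, -z); pixel columns grow to the right and rows downward; lengths in m; the calibration is good to about 2 mm. A picture is of the moment at which its call begins. get_calibration takes no time and is no camera call.
- sign_off(): hands the job in; it is judged then, once.
The state is a dict: "time_s": time; "qpos": joint angles; "qvel": joint speeds; "tau": joint torques, N m; "ee_pos": TCP position; "tcp_rot": TCP orientation; "force": force on the tool from outside, world axes, zero at the start; "wrist_torque": the same for the moment, N m; "finger_gap": opening from 0.0 (shut) to 1.0 (fully open); "gripper_force": force on a finger pad.
Only numpy, scipy, OpenCV 4.12 (cv2) and the standard library are available. Lean on these libraries where they do the work, as an engineer would, in place of code of your own. Each camera call takes 0.05 s, during which the arm holds its last target. There are 200 camera calls.

## Working session

There is one attempt and no reset: what is moved stays moved. The work goes in short steps, Python scripts to look and compute and a tool call to move; the robot and the scene stay as the last step left them, time stands still between calls to the robot, and variables do not carry over. Pictures are saved under pics/ and viewed, at most 10 in all, crops included, and the job is handed in when it is done.

Besides the shell and the picture viewer there is one more tool, called after "Emit:" as name(argument=value, ...) on one line, values as JSON. send_rows: Moves the arm, as the interface text tells. Its arguments: {"type":"object","properties":{"targets":{"type":"array"},"squeeze":{"type":"number"}},"required":["targets"]}

```bash
mkdir -p pics; python3 - <<'E'
from cell import env, imaging
import cv2, numpy as np
o=env.get_obs(); print(o['time_s'],o['ee_pos'],np.round(o['tcp_rot'],3).tolist(),o['finger_gap'])
for n in('scene','top'):
    c=imaging.get_calibration(n); print(n,{k:(np.round(v,4).tolist() if k=='extrinsics' else v) for k,v in c.items()})
    im=imaging.get_image(n); cv2.imwrite(f'pics/{n}0.png',cv2.resize(im[:,:,::-1],(800,600),interpolation=cv2.INTER_CUBIC))
E
```

```text
0.0 [0.14416235 0.60763015 0.2304576 ] [[-0.973, 0.231, -0.0], [0.231, 0.973, -0.002], [-0.0, -0.002, -1.0]] 1.0005852095724674
scene {'vertical_fov': 48.080974359933236, 'cx': 252.64472488572162, 'cy': 189.64845420203585, 'extrinsics': [[-0.5571, 0.8304, -0.0089, 0.3501], [-0.5279, -0.3459, 0.7757, 0.2561], [0.6411, 0.4368, 0.631, -1.8273], [0.0, 0.0, 0.0, 1.0]]}
top {'vertical_fov': 43.48813831627995, 'cx': 260.1070868308227, 'cy': 191.21958188889658, 'extrinsics': [[-0.0106, -0.9999, 0.0004, -0.0108], [0.9932, -0.0105, 0.1156, -0.6666], [-0.1156, 0.0016, 0.9933, -1.5076], [0.0, 0.0, 0.0, 1.0]]}
```

View pics/scene0.png

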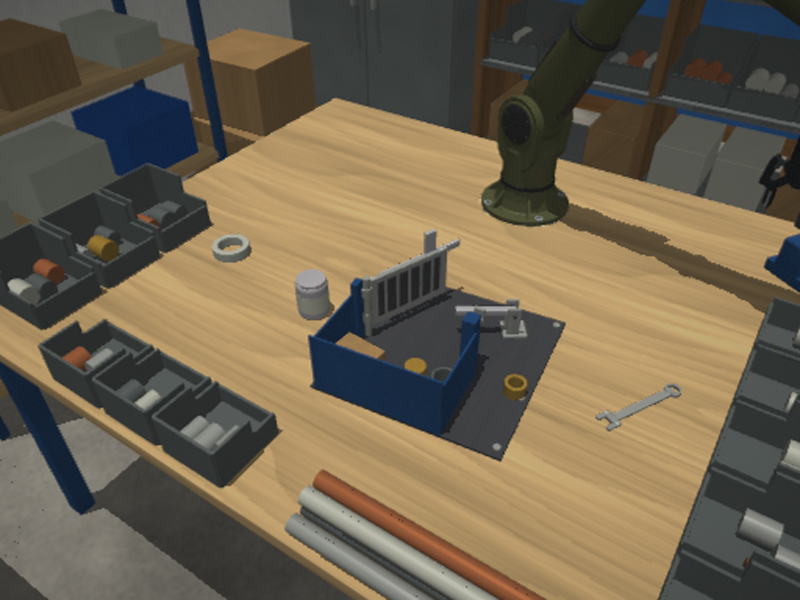

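View pics/top0.png

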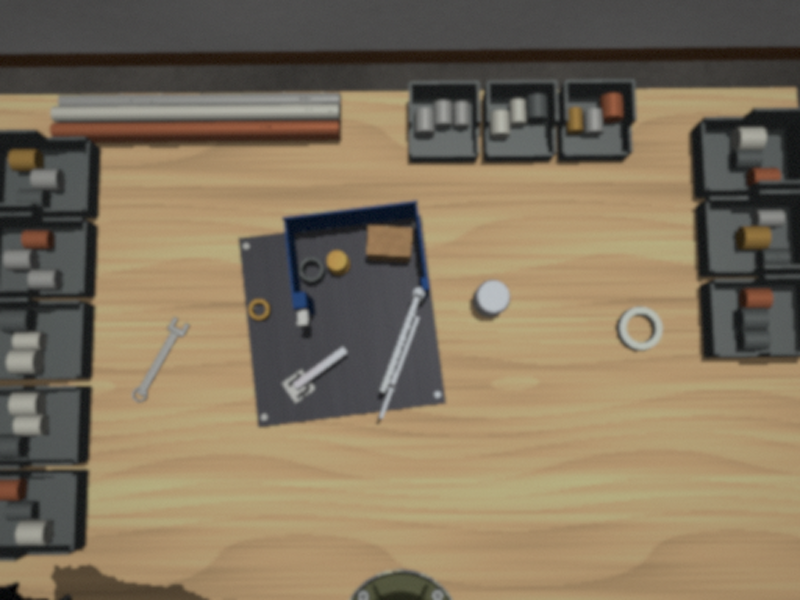

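Scene: the pen's gate stands open at about (410,280), stop lever at (490,312), tin (312,293). Top: hinge at (419,293), bar tip at (380,420), lever pivot at (298,385), nose at (345,350), latch post at (302,305). I'll enlarge both.

```bash
cat > h.py <<'E'
from cell import env, imaging
import cv2, numpy as np
def cam(n):
    c=imaging.get_calibration(n); f=192/np.tan(np.radians(c['vertical_fov'])/2); return f,c['cx'],c['cy'],np.array(c['extrinsics'])
def proj(n,P):
    f,cx,cy,E=cam(n); P=np.atleast_2d(P); p=P@E[:3,:3].T+E[:3,3]
    return np.c_[cx+f*p[:,0]/-p[:,2], cy-f*p[:,1]/-p[:,2]]
def ray(n,u,v,z):
    f,cx,cy,E=cam(n); d=E[:3,:3].T@np.array([(u-cx)/f,-(v-cy)/f,-1]); o=-E[:3,:3].T@E[:3,3]
    return o+d*(z-o[2])/d[2]
def crop(n,x0,y0,w,h,s,name):
    im=imaging.get_image(n)[y0:y0+h,x0:x0+w,::-1]
    cv2.imwrite(f'pics/{name}.png',cv2.resize(im,None,fx=s,fy=s,interpolation=cv2.INTER_CUBIC))
E
python3 - <<'E'
from h import *
crop('top',145,125,155,150,4,'t1'); crop('scene',190,140,190,150,4,'s1')
E
```

```text
(no output)
```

View pics/t1.png

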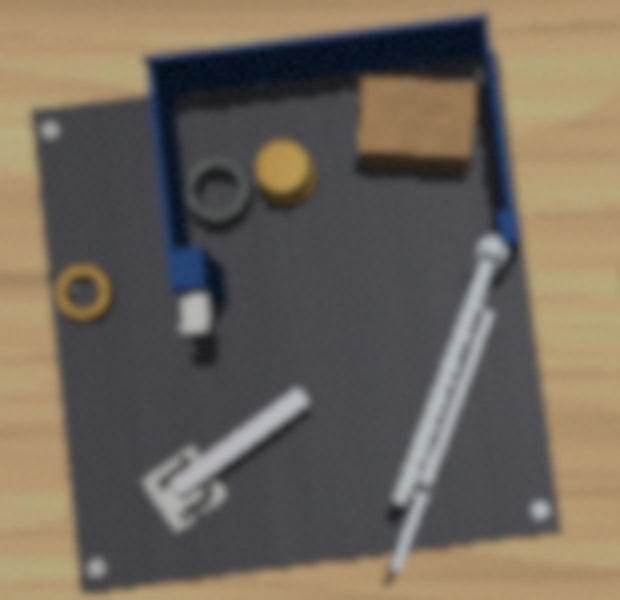

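View pics/s1.png

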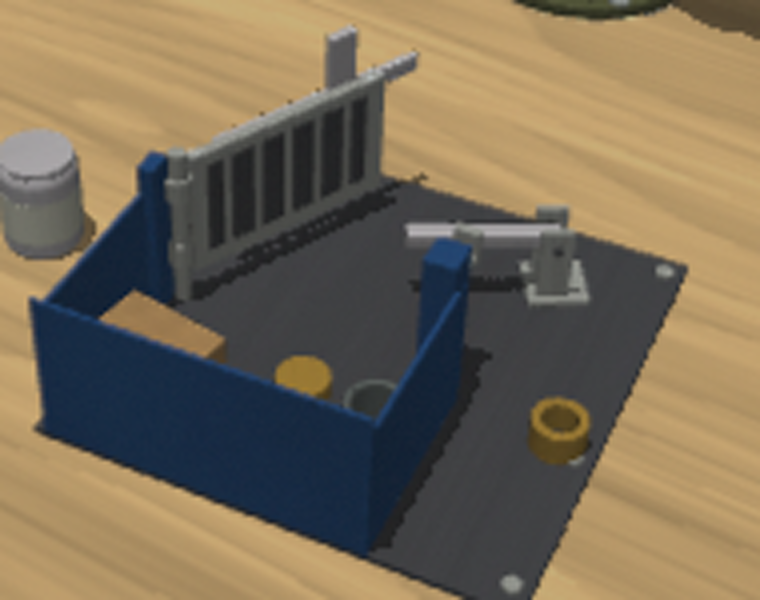

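Top crop: hinge cap (491,248), bar end (393,572), post front edge middle (190,288), lever nose (305,395), plate front corners (83,592),(560,530). Scene crop: tab top (342,33), bar tip end (416,60), post top centre (447,255).

```bash
cat > fit.py <<'E'
from h import *
from scipy.optimize import least_squares
def W(q,p): # pen->world
    c,s=np.cos(q[2]),np.sin(q[2]); return np.array([q[0]+c*p[0]-s*p[1],q[1]+s*p[0]+c*p[1],p[2]])
def G(a,r,o,z): return np.array([-np.sin(a)*r-np.cos(a)*o, np.cos(a)*r-np.sin(a)*o, z])
def L(s,d,t=0): # along lever d, perpendicular t up
    r=.3-d*np.cos(s)+t*np.sin(s); return G(.5,r,0,.06+d*np.sin(s)+t*np.cos(s))
def T(x,y): return np.array([145+x/4,125+y/4])
def S(x,y): return np.array([190+x/4,140+y/4])
E
python3 - <<'E'
from fit import *
def res(q,full=False):
    a,s=q[3],q[4]; r=[]
    def add(n,P,uv): r.extend((proj(n,W(q,P))[0]-uv))
    add('top',(-.002,.229,.15),T(190,288)); add('top',G(a,.25,.014,.138),T(393,572))
    add('top',G(a,.170,.014,.19),T(425,489)) ; add('top',L(s,.12,.007),T(303,392))
    add('scene',G(a,.17,.014,.19),S(342,33)); add('scene',G(a,.25,.014,.138),S(417,60))
    add('scene',L(s,.12,0),S(407,235)); add('scene',L(s,.0,0),S(555,245))
    add('scene',(.013,.229,.15),S(447,253))
    # front edge of plate: local x = -.22
    for uv in (T(83,592),T(560,530)):
        w=ray('top',*uv,.006)[:2]-np.array(q[:2]); r.append((w@[np.cos(q[2]),np.sin(q[2])]+.22)*400)
    return np.array(r)
f=least_squares(res,[.6,-.05,.1,1.3,0],loss='soft_l1'); q=f.x
print(np.round(q,4)); print(np.round(res(q),1))
np.save('q.npy',q)
for n,P in dict(hinge=(0,0,.15),tab=G(q[3],.17,.014,.172),grip=L(q[4],.085),pivot=L(0,0),nose=L(q[4],.12),striker=(-.03,.229,.14)).items(): print(n,np.round(W(q,P),4), np.round(proj('top',W(q,P))[0],1))
print(ray('top',*T(491,248),.15))
E
```

```text
[ 0.6672 -0.0406  0.1113  1.0923  0.0291]
[-1.1 -0.5 -0.6 -0.5  0.6 -5.5 -0.3  0.2  0.2 -0.7 -0.  -2.3 -0.3  0.
 -0.1 -2.4  0.1 -0.2 -0.1  0.8]
hinge [ 0.6672 -0.0406  0.15  ] [267.7 186.6]
tab [0.5035 0.0074 0.172 ] [252.  241.9]
grip [0.5437 0.1355 0.0625] [211.6 229.8]
pivot [0.495  0.2051 0.06  ] [189.4 245.7]
nose [0.5638 0.1069 0.0635] [220.7 223.2]
striker [0.6119 0.1837 0.14  ] [192.9 206.1]
[ 0.66593398 -0.04064828  0.15      ]
```

Emit:
send_rows(targets=[[[-50,-37,0],[0,0,0.08],0],[[-100,-74,0],[0,0,0.16],0],[[-158,-116,0],[0,0,0.25],0],[[-215,-158,0],[0,0,0.33],0],[[-272,-200,0],[0,0,0.42],0],[[-330,-243,0],[0,0,0.5],0],[[-388,-286,0],[0,0,0.58],0],[[-445,-328,0],[0,0,0.66],0],[[-498,-367,0],[0,0,0.726],0],[[-498,-367,0],[0,0,0.726],0]], squeeze=20)

```text
time_s: 1.45
ee_pos: [0.5453, 0.1342, 0.2313]
tcp_rot: [[-0.573, 0.819, 0.0], [0.819, 0.573, -0.0], [-0.0, 0.0, -1.0]]
force: [1.1, 0.9, 0.8]
finger_gap: 0.5
gripper_force: 0.0
```

Emit:
send_rows(targets=[[[0,0,50],[0,0,0],0],[[0,0,95],[0,0,0],0],[[0,0,130],[0,0,0],0],[[0,0,130],[0,0,0],0]])

```text
time_s: 1.95
ee_pos: [0.5423, 0.1357, 0.099]
tcp_rot: [[-0.575, 0.818, -0.005], [0.818, 0.575, -0.002], [0.002, -0.005, -1.0]]
force: [0.9, -0.1, 0.3]
finger_gap: 0.505
gripper_force: 0.0
```

```bash
python3 - <<'E'
from fit import *
q=np.load('q.npy'); im=imaging.get_image('scene')[:,:,::-1].copy(); im2=imaging.get_image('top')[:,:,::-1].copy()
a=cv2.resize(im[140:260,230:370],None,fx=4,fy=4,interpolation=cv2.INTER_CUBIC)[:, :400] if 0 else cv2.resize(im[130:250,250:350],None,fx=4,fy=4,interpolation=cv2.INTER_CUBIC)
b=cv2.resize(im2[160:280,165:265],None,fx=4,fy=4,interpolation=cv2.INTER_CUBIC)
cv2.imwrite('pics/c2.png',np.hstack([a,b]))
E
```

```text
(no output)
```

View pics/c2.png

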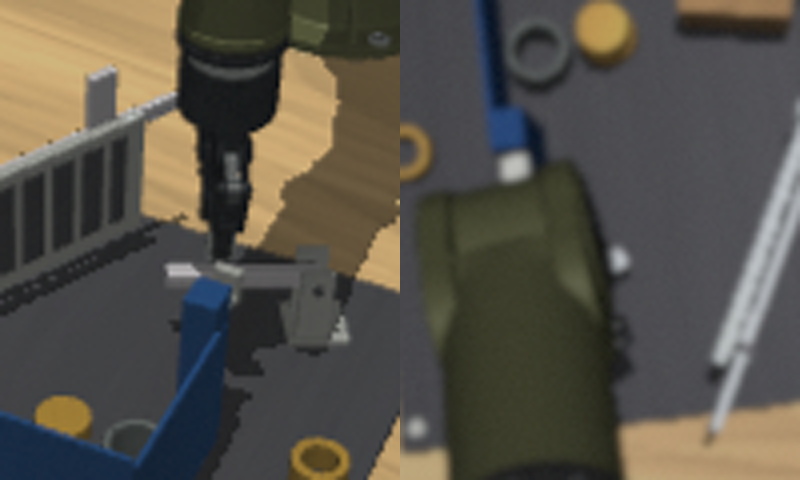

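The fingers (about (225,262) left half) stand over the lever, roughly a third of its length from the nose; fine. Going down and gripping.

Emit:
send_rows(targets=[[[0,0,30],[0,0,0],0],[[0,0,56],[0,0,0],0],[[0,0,56],[0,0,0],0],[[0,0,56],[0,0,0],1],[[0,0,56],[0,0,0],1],[[0,0,56],[0,0,0],1],[[0,0,56],[0,0,0],1]], squeeze=20)

```text
time_s: 2.92
ee_pos: [0.5434, 0.135, 0.0464]
tcp_rot: [[-0.574, 0.819, -0.001], [0.819, 0.574, -0.001], [-0.0, -0.002, -1.0]]
force: [-3.7, -3.2, 2.9]
finger_gap: 0.182
gripper_force: 27.0
```

Emit:
send_rows(targets=[[[1.6,0,-13],[0,0,0],1],[[6.6,0,-29],[0,0,0],1],[[15,0,-44],[0,0,0],1],[[26,0,-57],[0,0,0],1],[[39,0,-67],[0,0,0],1],[[54,0,-75],[0,0,0],1],[[66,0,-79],[0,0,0],1],[[79,0,-81],[0,0,0],1],[[84,0,-81],[0,0,0],1],[[84,0,-81],[0,0,0],1]])

```text
time_s: 4.18
ee_pos: [0.4944, 0.2042, 0.1276]
tcp_rot: [[-0.575, 0.819, -0.001], [0.819, 0.575, -0.001], [-0.0, -0.002, -1.0]]
force: [-5.9, -5.2, 0.4]
finger_gap: 0.183
gripper_force: 28.4
```

```bash
python3 - <<'E'
from h import *
crop('scene',240,110,125,120,5,'s3')
E
```

```text
(no output)
```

View pics/s3.png

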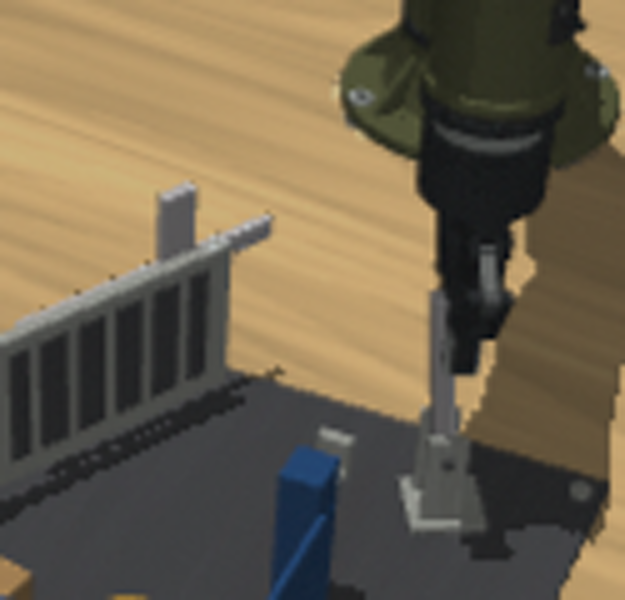

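Lever stands upright in the grip at (440,370). Releasing, rising, and moving over the tab.

Emit:
send_rows(targets=[[[0,0,0],[0,0,0],0.4],[[0,0,0],[0,0,0],0.2],[[0,0,0],[0,0,0],0],[[0,0,-40],[0,0,0],0],[[0,0,-90],[0,0,0],0],[[0,0,-130],[0,0,0],0],[[0,0,-130],[0,0,0],0]])

```text
time_s: 5.1
ee_pos: [0.4976, 0.2058, 0.2598]
tcp_rot: [[-0.575, 0.818, 0.006], [0.818, 0.574, 0.003], [-0.001, 0.007, -1.0]]
force: [-0.4, -0.4, -0.1]
finger_gap: 0.503
gripper_force: 0.0
```

Emit:
send_rows(targets=[[[-40,-25,0],[0,0,-0.15],0],[[-85,-55,0],[0,0,-0.3],0],[[-130,-83,0],[0,0,-0.45],0],[[-166,-106,0],[0,0,-0.592],0],[[-166,-106,20],[0,0,-0.592],0],[[-166,-106,20],[0,0,-0.592],0]])

```text
time_s: 5.85
ee_pos: [0.5033, 0.0078, 0.2346]
tcp_rot: [[-0.933, 0.36, -0.004], [0.36, 0.933, 0.0], [0.003, -0.001, -1.0]]
force: [0.2, 0.1, 0.1]
finger_gap: 0.5
gripper_force: 0.0
```

```bash
python3 - <<'E'
from fit import *
q=np.load('q.npy')
im=imaging.get_image('scene')[:,:,::-1]; im2=imaging.get_image('top')[:,:,::-1]
a=cv2.resize(im[110:230,240:340],None,fx=4,fy=4,interpolation=cv2.INTER_CUBIC)
b=cv2.resize(im2[170:290,180:280],None,fx=4,fy=4,interpolation=cv2.INTER_CUBIC)
cv2.imwrite('pics/c4.png',np.hstack([a,b])); print(env.get_obs()['ee_pos'])
t=W(q,G(q[3],.17,.014,.19)); print((proj('scene',t)-[240,110])*4)
E
```

```text
[0.50431087 0.00881886 0.23608466]
[[142.95186202 150.15840391]]
```

View pics/c4.png

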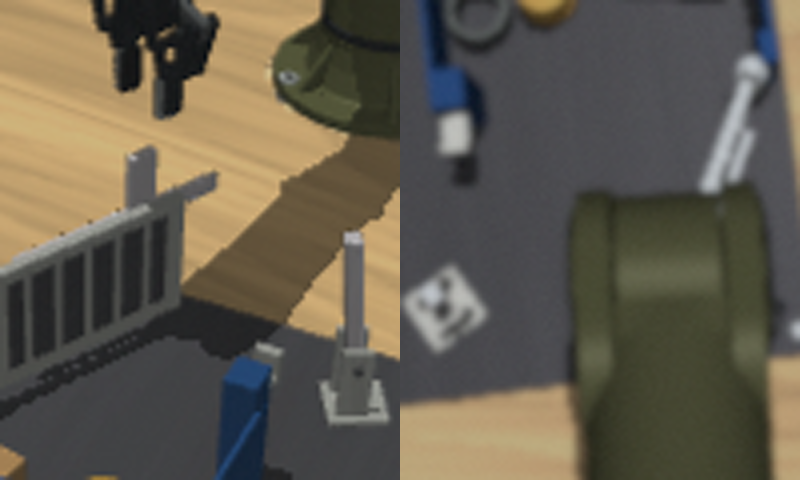

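The lever stands upright at (353,300); tab top at (141,152) as the fit predicts, with the fingers centred above it. Descending and gripping the tab.

Emit:
send_rows(targets=[[[0,0,30],[0,0,0],0],[[0,0,60],[0,0,0],0],[[0,0,77],[0,0,0],0],[[0,0,77],[0,0,0],0],[[0,0,77],[0,0,0],0.5],[[0,0,77],[0,0,0],1],[[0,0,77],[0,0,0],1],[[0,0,77],[0,0,0],1],[[0,0,77],[0,0,0],1]], squeeze=25)

```text
time_s: 7.08
ee_pos: [0.5048, 0.0079, 0.1603]
tcp_rot: [[-0.933, 0.359, 0.002], [0.359, 0.933, 0.0], [-0.001, 0.001, -1.0]]
force: [-1.9, -1.8, 6.5]
finger_gap: 0.112
gripper_force: 27.3
```

```bash
python3 - <<'E'
from fit import *
q=np.load('q.npy'); o=env.get_obs(); R=o['tcp_rot']; p=o['ee_pos']
d=p[:2]-q[:2]; c,s=np.cos(q[2]),np.sin(q[2]); l=np.array([c*d[0]+s*d[1],-s*d[0]+c*d[1]])
r=np.hypot(*l); a0=np.arctan2(-l[0],l[1])-np.arctan2(.014,np.sqrt(r*r-.014**2)); r0=np.sqrt(r*r-.014**2)
print('a0',a0,'r0',r0)
b=.22; dr=110*(np.cos(b)-1)-42*np.sin(b); dz=110*np.sin(b)+42*(np.cos(b)-1); print(dr,dz)
P0=W(q,G(a0,r0,.014,0))
for a in list(np.linspace(a0,0,19)):
    P=W(q,G(a,r0+dr/1000,.014,0)); t=R.T@(P-P0)*1000
    print(round(a,3),np.round(t[:2],1),'turn',round(a0-a,3))
E
```

```text
a0 1.0865652814241293 r0 0.1688332036713763
-11.816924743029904 22.992951410781057
1.087 [-11.8  -0.1] turn 0.0
1.026 [-11.3   9.4] turn 0.06
0.966 [-11.4  19. ] turn 0.121
0.905 [-12.   28.4] turn 0.181
0.845 [-13.2  37.9] turn 0.241
0.785 [-15.   47.2] turn 0.302
0.724 [-17.3  56.5] turn 0.362
0.664 [-20.2  65.5] turn 0.423
0.604 [-23.7  74.4] turn 0.483
0.543 [-27.6  83. ] turn 0.543
0.483 [-32.1  91.4] turn 0.604
0.423 [-37.1  99.5] turn 0.664
0.362 [-42.5 107.3] turn 0.724
0.302 [-48.4 114.8] turn 0.785
0.241 [-54.8 121.9] turn 0.845
0.181 [-61.6 128.6] turn 0.905
0.121 [-68.7 134.8] turn 0.966
0.06 [-76.3 140.6] turn 1.026
0.0 [-84.1 146. ] turn 1.087
```

Emit:
send_rows(targets=[[[-5,0,-12],[0,0,0],1],[[-12,0,-23],[0,0,0],1],[[-12,0,-23],[0,0,0],1],[[-11.4,19,-23],[0,0,0.121],1],[[-13,38,-23],[0,0,0.241],1],[[-17,56.5,-23],[0,0,0.362],1],[[-23.7,74.4,-23],[0,0,0.483],1],[[-32,91.4,-23],[0,0,0.604],1],[[-42.5,107.3,-23],[0,0,0.724],1],[[-42.5,107.3,-23],[0,0,0.724],1]])

```text
time_s: 8.32
ee_pos: [0.5835, 0.0936, 0.182]
tcp_rot: [[-0.462, 0.887, 0.001], [0.887, 0.462, -0.001], [-0.001, 0.0, -1.0]]
force: [-0.2, -1.5, 0.2]
finger_gap: 0.112
gripper_force: 25.5
```

```bash
python3 - <<'E'
from fit import *
q=np.load('q.npy'); o=env.get_obs(); R=o['tcp_rot']; p=o['ee_pos']
d=p[:2]-q[:2]; c,s=np.cos(q[2]),np.sin(q[2]); l=np.array([c*d[0]+s*d[1],-s*d[0]+c*d[1]])
r=np.hypot(*l); r0=np.sqrt(r*r-.014**2); a0=np.arctan2(-l[0],l[1])-np.arctan2(.014,r0)
print('a0',a0,'r0',r0,p)
print('yaw of tool y',np.arctan2(R[1,1],R[0,1])-q[2])
for a in np.linspace(a0,0,7):
    print(round(a,3),np.round(R.T@(W(q,G(a,.157,.014,p[2]))-p)*1000,1),'turn',round(a0-a,3))
im=imaging.get_image('scene')[:,:,::-1]; im2=imaging.get_image('top')[:,:,::-1]
a=cv2.resize(im[110:230,240:340],None,fx=4,fy=4,interpolation=cv2.INTER_CUBIC)
b=cv2.resize(im2[170:290,180:280],None,fx=4,fy=4,interpolation=cv2.INTER_CUBIC)
cv2.imwrite('pics/c5.png',np.hstack([a,b]))
E
```

```text
a0 0.3575810060764363 r0 0.1575332929714067 [0.58348688 0.09362366 0.18200455]
yaw of tool y 0.3691420143171933
0.358 [-0.5 -0.   0. ] turn 0.0
0.298 [-0.1  9.4  0. ] turn 0.06
0.238 [-0.2 18.8  0. ] turn 0.119
0.179 [-0.9 28.1  0. ] turn 0.179
0.119 [-2.1 37.4  0. ] turn 0.238
0.06 [-3.9 46.7  0. ] turn 0.298
0.0 [-6.2 55.8  0. ] turn 0.358
```

View pics/c5.png

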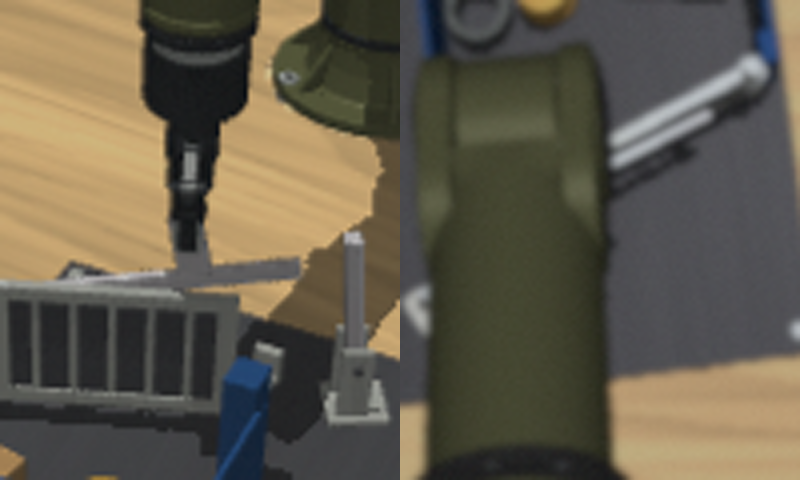

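The bar is raised with the gate following at about 0.36; the lever stays up at (353,300). Closing the rest slowly.

Emit:
send_rows(targets=[[[0,9.4,0],[0,0,0.06],1],[[0,19,0],[0,0,0.12],1],[[-1,28,0],[0,0,0.18],1],[[-2,37.4,0],[0,0,0.238],1],[[-3,43,0],[0,0,0.275],1],[[-4,48,0],[0,0,0.308],1],[[-5,53,0],[0,0,0.34],1],[[-6,57,0],[0,0,0.358],1],[[-6,57,0],[0,0,0.358],1],[[-6,57,0],[0,0,0.358],1]])

```text
time_s: 9.68
ee_pos: [0.6358, 0.1145, 0.1824]
tcp_rot: [[-0.122, 0.993, 0.0], [0.993, 0.122, 0.001], [0.001, 0.0, -1.0]]
force: [-0.4, 3.3, 1.6]
finger_gap: 0.11
gripper_force: 25.5
```

Emit:
send_rows(targets=[[[0,2,0],[0,0,0],1],[[0,4,0],[0,0,0],1],[[0,4,0],[0,0,0],1]])

```text
time_s: 10.05
ee_pos: [0.6364, 0.1152, 0.1814]
tcp_rot: [[-0.122, 0.992, -0.008], [0.993, 0.122, 0.001], [0.002, -0.007, -1.0]]
force: [-10.9, 4.4, 3.9]
finger_gap: 0.112
gripper_force: 26.8
```

End stop felt. Lowering the bar into the catch.

Emit:
send_rows(targets=[[[3,-1,6],[0,0,0],1],[[6,-2,12],[0,0,0],1],[[9,-2,18],[0,0,0],1],[[11,-2,22],[0,0,0],1],[[11,-2,22],[0,0,0],1],[[11,-2,22],[0,0,0],0.5],[[11,-2,22],[0,0,0],0.2],[[11,-2,22],[0,0,0],0.2]])

```text
time_s: 11.05
ee_pos: [0.6367, 0.1246, 0.1601]
tcp_rot: [[-0.121, 0.993, -0.0], [0.993, 0.121, -0.001], [-0.001, -0.0, -1.0]]
force: [0.2, 0.4, -0.0]
finger_gap: 0.401
gripper_force: 0.0
```

Emit:
send_rows(targets=[[[0,0,-30],[0,0,0],0.2],[[0,0,-80],[0,0,0],0.2],[[0,0,-120],[0,0,0],0.2],[[-40,-60,-130],[0,0,0],0.2],[[-40,-110,-130],[0,0,0],0.2],[[-40,-150,-130],[0,0,0],0.2],[[-40,-180,-130],[0,0,0],0.2],[[-40,-180,-130],[0,0,0],0.2]])

```text
time_s: 12.05
ee_pos: [0.4612, 0.063, 0.2909]
tcp_rot: [[-0.121, 0.993, 0.0], [0.993, 0.121, 0.001], [0.001, 0.0, -1.0]]
force: [-0.1, 0.4, 1.4]
finger_gap: 0.4
gripper_force: 0.0
```

```bash
python3 - <<'E'
from h import *
im=imaging.get_image('scene')[:,:,::-1]; im2=imaging.get_image('top')[:,:,::-1]
a=cv2.resize(im[110:230,230:330],None,fx=4,fy=4,interpolation=cv2.INTER_CUBIC)
b=cv2.resize(im2[160:280,175:275],None,fx=4,fy=4,interpolation=cv2.INTER_CUBIC)
cv2.imwrite('pics/c6.png',np.hstack([a,b]))
E
```

```text
(no output)
```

View pics/c6.png

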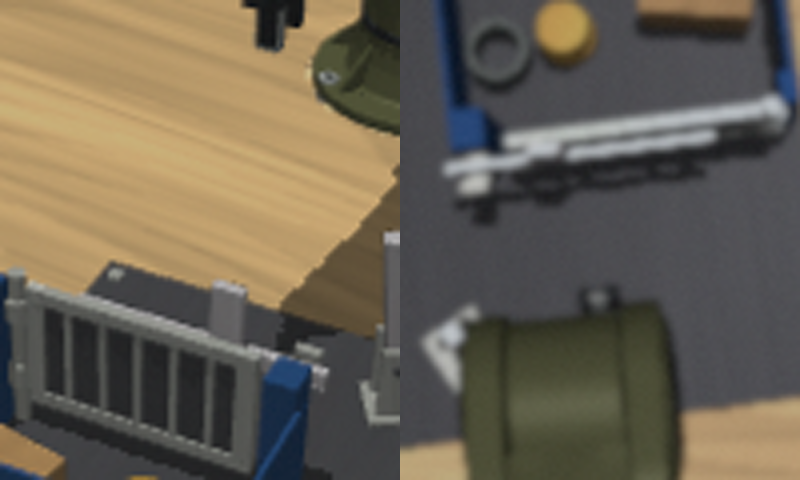

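```bash
python3 - <<'E'
from fit import *
q=np.load('q.npy')
for b in (0,.1):
    c,s=np.cos(b),np.sin(b)
    for d,h in ((.11,.06),(.19,.008)):
        P=G(0,.06+d*c-h*s,.014,.13+d*s+h*c); print(b,d,(proj('scene',W(q,P))[0]-[230,110])*4,(proj('top',W(q,P))[0]-[175,160])*4)
E
```

```text
0 0.11 [229.34365759 284.39433036] [140.8019236  146.88242213]
0 0.19 [327.38215397 371.53507029] [ 41.76093074 167.03110613]
0.1 0.11 [221.65175659 270.19093828] [148.33596262 144.22830938]
0.1 0.19 [327.15597204 350.90217414] [ 40.1786197  164.34262916]
```

The tab top at about (229,286) and the bar end at (325,371) match the projection for a shut gate with the bar level. The bar lies between the post and the striker, and the lever is up. Handing in.

```bash
python3 -c "from cell import sign_off; print(sign_off())"
```

```text
the job is handed in; nothing more can be done
None
```

I flicked the stop lever upright and swung the gate gently shut. The final pictures show the latch bar level in the catch, and the job is handed in at about 12 s of the 51 s allowed; the sign-off returned no verdict.

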